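# Walk the die block round to the fence

## Task

The heavy cast die block stands askew in front of the steel fence. Walk it round with gentle, slow pushes of the fingertips on its corners, first one and then another, until its blue face looks squarely at the fence, and then push it up flush against the fence with the block centred on the yellow mark. Turn it nearly square before it touches the fence, so that no corner strikes the fence; do not lift or tip it, leave the other things alone, and finish with the fingers clear of it.

Things in the scene. Friction and masses are not known exactly. Their poses are not given: they have to be found in the camera images.
- die: Cast aluminium die block, a box 95 mm (its x) by 130 mm (its y) by 50 mm high, about 1.3 kg, loose on the bench, too wide to grip. Origin: centre of its underside. Its +x face (130 mm wide) is painted blue, with a blue band along that edge of its top. At the start it is turned 25 to 60 degrees counter-clockwise (from above) from square to the fence, clear of it. It moves only while pushed.
- die_left (a point): Lower corner of the blue face at the block's +y end (47.5 mm in x, 65 mm in y from the block's origin, at its underside).
- die_right (a point): Lower corner of the blue face at the block's -y end (47.5 mm in x, -65 mm in y from the block's origin, at its underside).
- fence: Steel fence bolted to the bench beyond the block. Working face 240 mm long, 28 mm high, towards the robot. Origin: on that face at bench height, mid-length, under the 10 mm wide yellow mark. y runs along the face, +x square to it, away from the block (bar 12 mm thick, 8 mm high foot to 57 mm). Block flush and centred: its origin at x = -47.5 mm, y = 0 here, axes along the fence's.
- screwdriver: Red-handled screwdriver lying on the bench; leave alone.
- wrench: Steel wrench lying on the bench; leave alone.
- pylon: Blue prosthesis tube, 200 mm long, 38 mm high, with square steel ends, lying on the bench; leave alone.
- foot: Skin-coloured prosthetic foot, about 210 mm long, 84 mm high, standing past the end of the fence; leave alone.
- jar: Small amber jar, 60 mm across, 75 mm high; leave alone.
- collar: Brass ring, 56 mm across, 20 mm high; leave alone.
Mind the look-alikes: they are no part of the job. Of the things like the die, leave any that is brown, orange or red; of the rest the smaller one is meant.

How it is judged (in metres and radians):
At the end, for the whole second after the job is handed in: The block stands flat and still on the bench with both ends of its blue face within 6 mm of the fence's face and its middle within 16 mm of the yellow mark along the fence (x of each of die_left, die_right in the frame of fence above -0.006 m and y of die in the frame of fence between -0.016 and 0.016 m and height (world z) of die below 0.004 m and angle between die's own z axis and vertical below 0.04 rad and linear speed of die below 0.01 m/s); the robot touches nothing.
It fails at once if a corner struck the fence: the block touched it while more than 15 degrees out of square (contact force between die and fence above 1 N and angle between the x axis of die and the x axis of fence, either way round above 0.262 rad).
It fails at once if the block was lifted by more than 8 mm or tipped by more than 7 degrees (height (world z) of die above 0.008 m or angle between die's own z axis and vertical above 0.122 rad).
It fails at once if the block was knocked along faster than 0.3 m/s (linear speed of die above 0.3 m/s).
It fails at once if another thing was moved by more than 20 mm (distance of any of screwdriver, wrench, pylon, foot, jar, collar from where it was at the start of the episode above 0.02 m).
It also fails if it takes over 72 s, if anything falls off the work surface, if the arm or the gripper's body presses on something with over 40 N, if the wrist force passes 120 N, or if a joint passes its speed limit or range.

## Robot

A 7-joint arm with a two-finger parallel gripper is mounted at the origin on the work surface. World frame = base frame: x ahead of the robot, y to its left, z up, the work surface at z = 0. Lengths are in mm, angles in rad, forces in N, time in s.
With the tool pointing down it reaches from about 425 to 1025 mm from the base axis. Payload 9.4 kg.
Tool frame: the origin (TCP) lies at the very end of the fingers, on their centre line; the grasp point (between the pads) lies 19 mm behind it; z points along the fingers, y is the line along which they close (so a half turn about z gives the same grasp; the last joint's range is limited). The gripper opens to 85 mm and grips with 20 to 120 N. Pads are 22 mm wide; open, the fingers measure 114 mm over their backs; the gripper's body (76 mm by 85 mm) begins 54 mm behind the grasp point. The pads swing forward as they close: fully open they stand 13 mm farther back than shut.
Start: joints at [-1.362, 0.599, -0.003, 1.599, 0.002, 0.943, -0.08], TCP at [204.4, 695.59, 231.275] pointing down, gripper open.
Joint ranges: [-2.57, 2.57], [-0.35, 1.97], [-1.29, 1.29], [0.11, 2.56], [-1.05, 4.19], [0.11, 1.86], [-2.63, 2.63]. Speed limits (rad/s): [2.22, 2.22, 3.01, 3.01, 3.14, 3.14, 3.14].

## Interface

Orientations are given as [roll, pitch, yaw] about the fixed x, y, z axes, in that order (R = Rz(yaw) Ry(pitch) Rx(roll)).
In Python, from bench import status, imaging, workorder gives the robot as it stands.
- The arm moves only by the shell command python3 -m pendant 'ROWS' [FORCE]. ROWS is JSON, a list of rows, each a list of 7 numbers: the shift along the tool's x, y, z in mm, then the turn, a rotation vector about the tool's x, y, z in units of 10 degrees (1.0 is 10 degrees), then the finger opening in mm, from 0 to 85.4. A call has 1 to 5 rows; each row is the pose to reach, as a shift and turn from the pose commanded when the call began, along the tool's axes at that moment; what a row does not reach only later rows make up. A row lasts 1/8 s, in which the tool goes at most 62.5 mm and 10.7 degrees, less where a joint would pass 70% of its speed; a pose out of reach is approached as far as the arm can. A call with a gripper value outside its range is refused whole. The fingers move at their own pace and stop on an object; FORCE is the grip in N (left out, the last holds). Time passes only in rows, so rows that repeat a pose let the fingers close. It gives the time, the measured TCP pose, the force, the opening and the grip force at its end, in the units of the state.
- status.sense(): the state, without advancing time (a new reading comes with each control period).
- imaging.capture(name): name is "side" or "top"; returns a dict with "frame" (480x640x3 uint8, red, green, blue), "range_z" (480x640 float32, mm along the optical axis (not along the pixel's ray), 0 where there is no reading), "fx", "fy", "cx", "cy" (pixels), "pose" (4x4, takes a point from camera to world coordinates). Camera axes: x right, y up, looking along -z (the intrinsics and any distortion apply to the point x, -y, -z); pixel columns grow to the right and rows downward; lengths in mm; the calibration is good to about 2 mm. A picture is of the moment at which its call begins.
- workorder.job_done(): hands the job in; it is judged then, once.
Trained networks look in a picture, given as the dict that the camera call returned (one of the last four; its "shot" number tells which), for a name from the list of things; names that differ only in an ending like _2 or _b are one class to them, and where a whole thing is asked for, a point or a joint stands for the part that bears it (a point fixed in the world has none). Each returns a list of dicts, best first, with "p" (0 to 1); they miss things now and then, are a little off and sometimes report something else, mostly with a low value. They report only what shows in the picture. A call takes as long as a camera call. They do not tell look-alikes from the thing itself.
- imaging.cut_out(picture, target): "region" (480x640 bool, what is visible of it).
- imaging.tip_of(picture, target): "at" ([x, y, z] in mm, in world coordinates, good to about 4 mm: a listed point, or the origin of a listed thing).
The state is a dict: "t": time; "joint_pos": joint angles; "dq": joint speeds; "joint_efforts": joint torques, N m; "tcp_pos": TCP position; "tool_rot": TCP orientation; "contact_force": force on the tool from outside, world axes, zero at the start; "ft_torque": the same for the moment, N m; "grip_width": finger opening in mm; "grasp_force": force on a finger pad.
Only numpy, scipy, OpenCV 4.12 (cv2) and the standard library are available. Lean on these libraries where they do the work, as an engineer would, in place of code of your own. Each camera call takes 0.05 s, during which the arm holds its last target. There are 200 camera calls.

## Working session

There is one attempt and no reset: what is moved stays moved. The work goes in short steps, Python scripts to look and compute and a shell command to move; the robot and the scene stay as the last step left them, time stands still between calls to the robot, and variables do not carry over. Pictures are saved under pics/ and viewed, at most 10 in all, crops included, and the job is handed in when it is done.

```bash
mkdir -p pics; python3 - <<'E'
from bench import status, imaging
import cv2, numpy as np
s=status.sense(); print(s['t'],s['tcp_pos'],s['tool_rot'])
for n in("top","side"):
    p=imaging.capture(n); cv2.imwrite(f"pics/{n}0.png",p['frame'][:,:,::-1])
    for t in("die","die_left","die_right","fence","jar","collar","foot","pylon","wrench","screwdriver"):
        print(n,t,[(np.round(d['at']).tolist(),round(d['p'],2)) for d in imaging.tip_of(p,t)][:3])
    print(p['pose'].round(3).tolist(),p['fx'],p['cx'],p['cy'],p.keys())
E
```

```text
0.0 [204.29834449 695.11545648 230.37170501] [-3.13997987e+00  1.42429395e-04  2.85578246e+00]
top die [([185.0, -288.0, -1.0], 0.93), ([511.0, -50.0, -0.0], 0.81), ([800.0, 176.0, 1.0], 0.73)]
top die_left [([746.0, 119.0, -2.0], 0.81), ([327.0, 214.0, 5.0], 0.71), ([504.0, 32.0, 1.0], 0.69)]
top die_right [([760.0, 249.0, -0.0], 0.92), ([86.0, -231.0, 2.0], 0.91), ([156.0, 208.0, 0.0], 0.82)]
top fence [([656.0, -46.0, 4.0], 0.58)]
top jar [([564.0, -298.0, -0.0], 0.93)]
top collar [([426.0, -393.0, -2.0], 0.92)]
top foot [([709.0, -315.0, -1.0], 0.92), ([627.0, 342.0, 0.0], 0.5)]
top pylon [([627.0, 340.0, -4.0], 0.57)]
top wrench [([567.0, -298.0, 1.0], 0.74)]
top screwdriver [([450.0, 343.0, -1.0], 0.64)]
[[0.097, 0.972, -0.215, 262.539], [-0.995, 0.096, -0.017, -1.759], [0.004, 0.215, 0.977, 1097.367], [0.0, 0.0, 0.0, 1.0]] 468.98788182444406 319.1795567147971 242.63308077873373 dict_keys(['frame', 'range_z', 'fx', 'fy', 'cx', 'cy', 'pose', 'shot'])
side die [([512.0, -51.0, 3.0], 0.92), ([798.0, 177.0, -1.0], 0.82), ([182.0, -290.0, 2.0], 0.65)]
side die_left [([329.0, 216.0, -4.0], 0.95), ([748.0, 120.0, 2.0], 0.92), ([159.0, -402.0, 2.0], 0.78)]
side die_right [([760.0, 246.0, 5.0], 0.89), ([154.0, 210.0, 1.0], 0.7), ([634.0, 138.0, -2.0], 0.67)]
side fence [([657.0, -45.0, -1.0], 0.57)]
side jar [([566.0, -306.0, 1.0], 0.91)]
side collar []
side foot [([710.0, -317.0, -0.0], 0.87)]
side pylon [([628.0, 345.0, -2.0], 0.57)]
side wrench [([355.0, -349.0, -3.0], 0.81)]
side screwdriver [([446.0, 344.0, 3.0], 0.86)]
[[0.833, 0.377, -0.404, -147.387], [-0.553, 0.576, -0.602, -946.999], [0.006, 0.725, 0.689, 1146.716], [0.0, 0.0, 0.0, 1.0]] 619.3417944877189 310.97269481377447 245.22928776954072 dict_keys(['frame', 'range_z', 'fx', 'fy', 'cx', 'cy', 'pose', 'shot'])
```

View pics/top0.png

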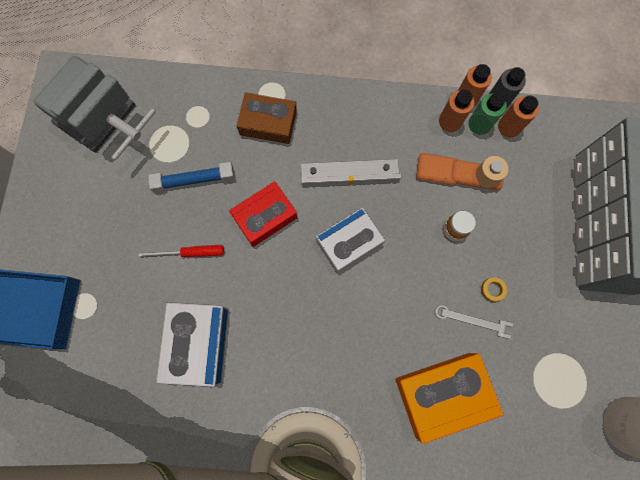

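View pics/side0.png

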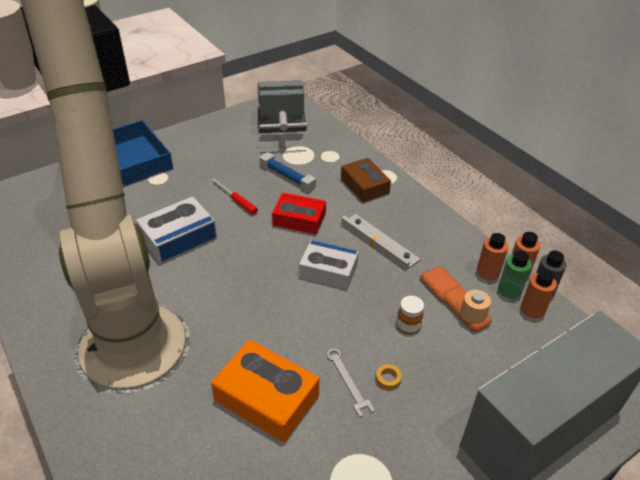

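Candidates for the die in the top picture:
- white/blue small (350,240)
- white/blue big (193,345)
- red (264,214)
- orange (450,397)
- brown (267,118)

White with blue and the smaller one is (350,240), next to the fence at (350,172) with its yellow mark. I'll confirm with a crop and measure it.

```bash
cat > h.py <<'E'
from bench import status, imaging
import cv2, numpy as np
def cloud(p):
    v,u=np.mgrid[:480,:640]; z=p['range_z'].astype(float)
    c=np.stack([(u-p['cx'])/p['fx']*z,-(v-p['cy'])/p['fy']*z,-z,np.ones_like(z)],-1)
    return (c@np.array(p['pose']).T)[...,:3]
def rect(xy):
    (c,wh,a)=cv2.minAreaRect(xy.astype(np.float32)); return np.array(c),wh,a
def die(p,guess,r=110):
    w=cloud(p); m=(np.hypot(w[...,0]-guess[0],w[...,1]-guess[1])<r)&(w[...,2]>44)&(w[...,2]<56)&(p['range_z']>0)
    # keep the component nearest guess
    n,l,st,ce=cv2.connectedComponentsWithStats(m.astype(np.uint8)); k=1+np.argmax(st[1:,4]); m=l==k
    c,wh,a=rect(w[m][:,:2])
    f=p['frame'].astype(int); b=m&(f[...,2]>f[...,0]+40)
    bc=w[b][:,:2].mean(0)-c
    th=np.deg2rad(a); c4=[th+i*np.pi/2 for i in range(4)]
    yaw=max(c4,key=lambda t:np.cos(t)*bc[0]+np.sin(t)*bc[1]); yaw=(yaw+np.pi)%(2*np.pi)-np.pi
    return c,wh,yaw,w[m][:,2].mean(),b.sum()
E
python3 - <<'E'
from h import *
for n in("top","side"):
    p=imaging.capture(n); c,wh,y,z,nb=die(p,(511,-50)); print(n,'die',c.round(1),np.round(wh,1),np.rad2deg(y).round(1),z.round(1),nb)
    w=cloud(p); f=p['frame'].astype(int)
    m=(np.hypot(w[...,0]-656,w[...,1]+46)<150)&(w[...,2]>24)&(w[...,2]<32)&(p['range_z']>0)
    nn,l,st,_=cv2.connectedComponentsWithStats(m.astype(np.uint8)); m=l==1+np.argmax(st[1:,4])
    c,wh,a=rect(w[m][:,:2]); print('fence',c.round(1),np.round(wh,1),round(a,1),w[m][:,2].mean())
    print(cv2.boxPoints((tuple(c),wh,a)).round(1).tolist())
    yl=(np.hypot(w[...,0]-656,w[...,1]+46)<60)&(f[...,0]>180)&(f[...,1]>130)&(f[...,2]<110); print('mark',w[yl].mean(0).round(1),yl.sum())
    if n=="top": cv2.imwrite("pics/crop.png",cv2.resize(p['frame'][140:290,270:470,::-1],None,fx=4,fy=4,interpolation=2))
E
```

```text
top die [511.1 -53.1] [ 95.5 131.1] 38.0 50.4 286
fence [664.3 -43.9] [ 14.5 237.3] 8.5 28.09113359178211
[[639.5999755859375, 72.4000015258789], [674.7000122070312, -162.39999389648438], [689.0, -160.1999969482422], [653.9000244140625, 74.5]]
mark [664.6 -42.6  28.5] 15
side die [507.4 -49.6] [103.9 131.2] 38.4 51.1 138
fence [660.4 -39.3] [ 19.3 243.5] 9.1 28.235278914678045
[[631.7000122070312, 79.5], [670.0, -161.0], [689.0999755859375, -158.0], [650.7999877929688, 82.5]]
mark [662.8 -39.4  30.2] 11
```

View pics/crop.png

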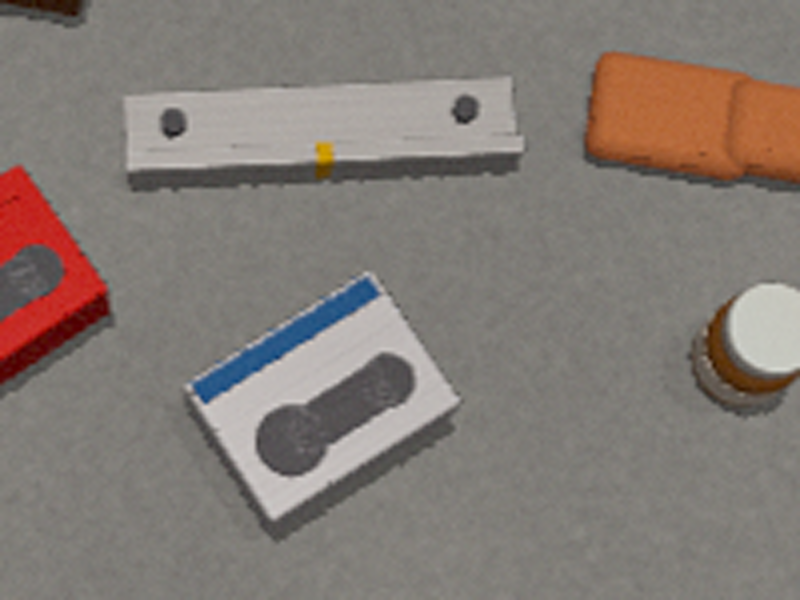

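The crop confirms it: the die is the small white block with the blue band (its band runs (195,390)–(375,285) in the crop), below the fence with the yellow mark at (323,160). I estimate the fence face at F≈(657,-44) with yaw ≈8.6°, and the die at about (-146,+13) and 29° ccw in the fence frame. My plan is to push along the fence normal with the open fingers, so the left finger turns the block square and then both fingers carry it forward.

```bash
cat >> h.py <<'E'
F=np.array([657,-44.]); A=np.deg2rad(8.6); N=np.array([np.cos(A),np.sin(A)]); T=np.array([-N[1],N[0]])
def inf(c): return np.array([(c-F)@N,(c-F)@T]).round(1)
def go(x,y,z,yaw=0,world=False):
    from scipy.spatial.transform import Rotation as R
    s=status.sense(); r=R.from_euler('xyz',s['tool_rot'])
    xy=np.array([x,y]) if world else F+x*N+y*T
    d=np.array([*xy,z])-s['tcp_pos']
    tgt=R.from_euler('xyz',[np.pi,0,A+np.deg2rad(yaw)])
    print('t',s['t'],'tcp fence',inf(np.array(s['tcp_pos'][:2])),round(s['tcp_pos'][2],1),'F',np.round(s['contact_force'],1),'j',np.round(s['joint_pos'],2))
    print('target world',xy.round(1),'shift',r.inv().apply(d).round(1),'turn',np.rad2deg((r.inv()*tgt).as_rotvec()).round(2)/10)
def look(g,n="top"):
    p=imaging.capture(n); c,wh,y,z,nb=die(p,g); print(n,'die fence',inf(c),'world',c.round(1),np.round(wh,1),'ang',(np.rad2deg(y-A)).round(1),'z',z.round(1)); return p
E
python3 -m pendant '[[-452,-488,0,0,0,15.5,85],[-452,-488,0,0,0,15.5,85],[-452,-488,0,0,0,15.5,85],[-452,-488,0,0,0,15.5,85],[-452,-488,0,0,0,15.5,85]]'
python3 -c "
from h import *
go(500,100,230,world=True);go(423,-80,230,world=True)"
```

```text
t: 1.82
tcp_pos: [344.3, 414.1, 231.6]
tool_rot: [3.141, -0.001, 1.912]
contact_force: [1.4, -0.1, 0.3]
grip_width: 85.4
grasp_force: 0.0
t 1.825 tcp fence [-240.7  499.7] 231.6 F [ 1.4 -0.1  0.3] j [-1.18  0.38  0.26  2.04 -0.15  0.74 -0.48]
target world [500 100] shift [-348.1   41.6    1.5] turn [ 0.0000e+00 -7.0000e-03  1.0096e+01]
t 1.825 tcp fence [-240.7  499.7] 231.6 F [ 1.4 -0.1  0.3] j [-1.18  0.38  0.26  2.04 -0.15  0.74 -0.48]
target world [423 -80] shift [-491.9  -91.3    1.3] turn [ 0.0000e+00 -7.0000e-03  1.0096e+01]
```

```bash
python3 -m pendant '[[-348,42,0,0,0,10.1,85],[-348,42,0,0,0,10.1,85],[-348,42,0,0,0,10.1,85],[-348,42,0,0,0,10.1,85],[-348,42,0,0,0,10.1,85]]' >/dev/null
python3 -c "
from h import *
go(-240,0,230);go(-240,0,100)"
```

```text
t 2.45 tcp fence [-143.   202.9] 231.7 F [0.7 1.  0.2] j [-0.79  0.37  0.55  2.12 -0.3   0.72 -0.64]
target world [419.7 -79.9] shift [-214.8   66.4    1.5] turn [-1.000e-03 -7.000e-03  4.727e+00]
t 2.45 tcp fence [-143.   202.9] 231.7 F [0.7 1.  0.2] j [-0.79  0.37  0.55  2.12 -0.3   0.72 -0.64]
target world [419.7 -79.9] shift [-215.    66.4  131.5] turn [-1.000e-03 -7.000e-03  4.727e+00]
```

```bash
python3 -m pendant '[[-215,66,60,0,0,4.7,85],[-215,66,60,0,0,4.7,85],[-215,66,60,0,0,4.7,85],[-215,66,60,0,0,4.7,85],[-215,66,60,0,0,4.7,85]]' 
python3 -c "
from h import *
go(-238,0,8)"
```

```text
t: 3.08
tcp_pos: [418.3, -81.7, 171.1]
tool_rot: [3.141, 0.001, 0.15]
contact_force: [-0.1, 0.6, 0.7]
grip_width: 84.8
grasp_force: 0.0
t 3.075 tcp fence [-241.7   -1.5] 171.1 F [-0.1  0.6  0.7] j [-0.44  0.42  0.69  2.35 -0.55  0.53 -0.73]
target world [421.7 -79.6] shift [  3.8  -1.6 163.1] turn [0.003 0.003 0.002]
```

```bash
python3 -m pendant '[[0,0,30,0,0,0,85],[0,0,60,0,0,0,85],[0,0,90,0,0,0,85],[0,0,100,0,0,0,85],[0,0,100,0,0,0,85]]' 
python3 -c "
from h import *
go(-240,0,8)"
```

```text
t: 3.7
tcp_pos: [419.5, -78.8, 70.8]
tool_rot: [-3.141, 0.001, 0.16]
contact_force: [-0.0, 0.4, 0.1]
grip_width: 84.9
grasp_force: 0.0
t 3.7 tcp fence [-240.     1.1] 70.8 F [-0.   0.4  0.1] j [-0.17  0.59  0.33  2.41 -0.83  0.24 -0.49]
target world [419.7 -79.9] shift [ 0.   1.1 62.8] turn [-0.003  0.005  0.056]
```

```bash
python3 -m pendant '[[0,0,15,0,0,0,85],[0,0,30,0,0,0,85],[0,0,45,0,0,0,85],[0,0,62,0,0,0,85],[0,0,62,0,0,0,85]]' 
python3 - <<'E'
from h import *
go(-240,0,8)
p=look((511,-53)); cv2.imwrite("pics/a.png",cv2.resize(p['frame'][140:320,250:490,::-1],None,fx=3,fy=3))
E
```

```text
t: 4.32
tcp_pos: [426.1, -79.7, 15.8]
tool_rot: [-3.138, 0.011, 0.158]
contact_force: [-0.1, 1.0, 0.0]
grip_width: 84.6
grasp_force: 0.0
t 4.325 tcp fence [-233.6   -0.8] 15.8 F [-0.1  1.   0. ] j [-0.04  0.7   0.14  2.41 -1.04  0.11 -0.3 ]
target world [419.7 -79.9] shift [-6.3 -0.8  7.9] turn [-0.019  0.061  0.043]Traceback (most recent call last):
  File "<stdin>", line 3, in <module>
  File "h.py", line 30, in look
    p=imaging.capture(n); c,wh,y,z,nb=die(p,g); print(n,'die fence',inf(c),'world',c.round(1),np.round(wh,1),'ang',(np.rad2deg(y-A)).round(1),'z',z.round(1)); return p
                                      ~~~^^^^^
  File "h.py", line 12, in die
    n,l,st,ce=cv2.connectedComponentsWithStats(m.astype(np.uint8)); k=1+np.argmax(st[1:,4]); m=l==k
                                                                        ~~~~~~~~~^^^^^^^^^^
    return _wrapfunc(a, 'argmax', axis=axis, out=out, **kwds)
    return bound(*args, **kwds)
ValueError: attempt to get argmax of an empty sequence
```

```bash
python3 -m pendant '[[3,0,0,0,0,0,85],[7,0,2,0,0,0,85],[11,0,4,0,0,0,85],[15,0,6,0,0,0,85],[19,0,8,0,0,0,85]]' 
python3 - <<'E'
from h import *
go(-220,0,8)
p=imaging.capture("side"); cv2.imwrite("pics/a.png",cv2.resize(p['frame'][170:320,220:460,::-1],None,fx=3,fy=3))
w=look((511,-53),"side")
E
```

```text
t: 5.0
tcp_pos: [440.7, -76.2, 8.0]
tool_rot: [-3.136, 0.015, 0.161]
contact_force: [-9.6, -1.6, 5.0]
grip_width: 85.0
grasp_force: 4.3
t 5.0 tcp fence [-218.7    0.6] 8.0 F [-9.6 -1.6  5. ] j [-0.07  0.72  0.18  2.38 -1.04  0.14 -0.31]
target world [439.5 -76.9] shift [-1.3  0.5  0.1] turn [-0.032  0.087  0.06 ]
side die fence [-134.5   -2.4] world [524.4 -66.5] [102.1  88.4] ang 24.4 z 51.1
```

View pics/a.png

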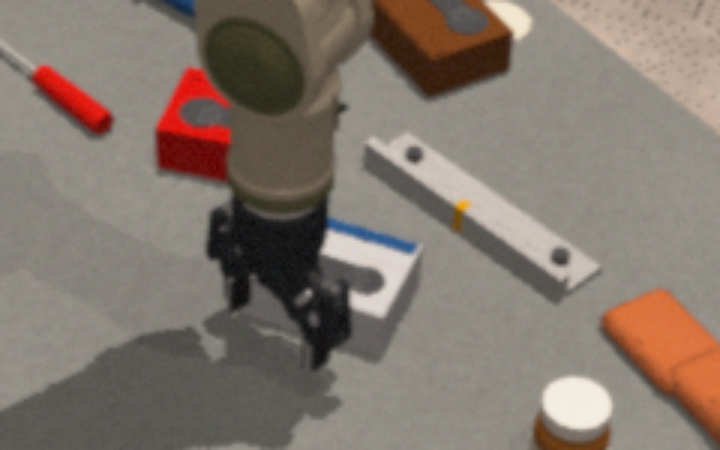

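The side view shows the left finger behind the block's rear-left corner, with the block turning and its band toward the fence. I'll keep pushing.

```bash
python3 -m pendant '[[5,0,0,0,0,0,85],[10,0,0,0,0,0,85],[15,0,0,0,0,0,85],[20,0,0,0,0,0,85],[25,0,0,0,0,0,85]]' 
python3 - <<'E'
from h import *
go(-190,0,8)
look((535,-60),"side")
E
```

```text
t: 5.72
tcp_pos: [465.4, -71.2, 7.6]
tool_rot: [-3.134, 0.016, 0.162]
contact_force: [-6.8, 0.8, 2.6]
grip_width: 85.0
grasp_force: 3.4
t 5.725 tcp fence [-193.6    1.8] 7.6 F [-6.8  0.8  2.6] j [-0.14  0.74  0.26  2.33 -1.01  0.21 -0.35]
target world [469.1 -72.4] shift [ 3.5  1.8 -0.5] turn [-0.041  0.09   0.067]
side die fence [-120.    -7.9] world [539.5 -69.7] [101.9  95.9] ang 16.8 z 51.2
```

```bash
python3 -m pendant '[[5,0,0,0,0.03,0.02,85],[10,0,0,0,0.06,0.04,85],[15,0,0,0,0.09,0.06,85],[20,0,0,0,0.09,0.06,85],[25,0,0,0,0.09,0.06,85]]' 
python3 - <<'E'
from h import *
go(-160,0,8)
p=look((550,-60),"side");cv2.imwrite("pics/b.png",cv2.resize(p['frame'][170:320,220:460,::-1],None,fx=3,fy=3))
E
```

```text
t: 6.4
tcp_pos: [489.8, -66.8, 7.3]
tool_rot: [-3.134, 0.0, 0.152]
contact_force: [-9.5, 2.7, 4.0]
grip_width: 84.7
grasp_force: 4.0
t 6.4 tcp fence [-168.7    2.5] 7.3 F [-9.5  2.7  4. ] j [-0.17  0.75  0.29  2.29 -1.    0.24 -0.39]
target world [498.8 -67.9] shift [ 8.7  2.5 -0.8] turn [-0.045  0.002  0.008]
side die fence [-103.5   -9.1] world [556.  -68.4] [ 97.9 105.3] ang 7.9 z 51.1
```

View pics/b.png

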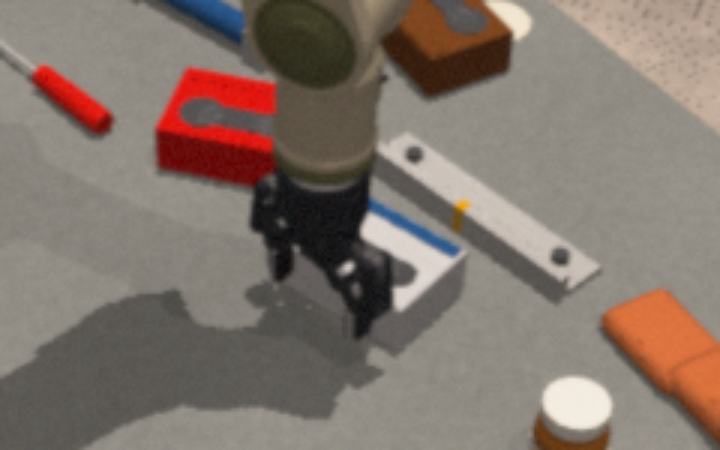

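Block about 8° from square and still well clear of the fence. I'll push on until both fingers touch, then measure the right-hand end.

```bash
python3 -m pendant '[[5,0,0,0,0,0,85],[10,0,0,0,0,0,85],[15,0,0,0,0,0,85],[20,0,0,0,0,0,85],[25,0,0,0,0,0,85]]' 
python3 - <<'E'
from h import *
go(-140,0,8)
for n in("side","top"):
    try:
        p=look((575,-60),n); w=cloud(p); f=p['frame'].astype(int)
        m=(np.hypot(w[...,0]-585,w[...,1]+60)<100)&(abs(w[...,2]-50.5)<4)&(w[...,2]<56)
        q=(w[m][:,:2]-F)@np.array([N,T]).T; print('y min/max',np.percentile(q[:,1],[.5,99.5]),'x',np.percentile(q[:,0],[.5,99.5]),m.sum())
    except Exception as e: print(n,e)
E
```

```text
t: 7.08
tcp_pos: [514.8, -63.8, 7.3]
tool_rot: [-3.135, 0.0, 0.15]
contact_force: [-7.0, -0.5, 0.4]
grip_width: 85.1
grasp_force: 3.9
t 7.075 tcp fence [-143.5    1.7] 7.3 F [-7.  -0.5  0.4] j [-0.22  0.76  0.35  2.23 -0.97  0.3  -0.43]
target world [518.6 -64.9] shift [ 3.5  1.7 -0.7] turn [-0.038  0.     0.   ]
side die fence [-87.6 -12.9] world [572.3 -69.9] [101.  114.6] ang 1.3 z 51.1
y min/max [-69.39267616  48.58017837] x [-155.7419749   -40.01757351] 598
top die fence [-93.   41.9] world [558.7 -16.5] [52.8 29.3] ang -8.5 z 50.4
y min/max [25.99855931 56.94483742] x [-149.39708078  -67.83571929] 218h.py:15: RuntimeWarning: Mean of empty slice.
  bc=w[b][:,:2].mean(0)-c
  ret = um.true_divide(
```

Square to about 1°, centred near y≈-5 mm, and the front about 37 mm from the fence. I'll go slowly up to the fence.

```bash
python3 -m pendant '[[5,0,0,0,0,0,85],[10,0,0,0,0,0,85],[15,0,0,0,0,0,85],[20,0,0,0,0,0,85],[25,0,0,0,0,0,85]]'; python3 -m pendant '[[2,0,0,0,0,0,85],[4,0,0,0,0,0,85],[5,0,0,0,0,0,85],[6,0,0,0,0,0,85],[7,0,0,0,0,0,85]]'
python3 - <<'E'
from h import *
go(-106,0,8)
look((600,-55),"side")
E
```

```text
t: 7.8
tcp_pos: [539.8, -60.7, 7.3]
tool_rot: [-3.136, -0.0, 0.149]
contact_force: [-6.6, -1.4, -0.4]
grip_width: 85.1
grasp_force: 3.6
t: 8.43
tcp_pos: [546.5, -59.7, 7.3]
tool_rot: [-3.136, -0.0, 0.149]
contact_force: [-7.3, -0.3, -0.8]
grip_width: 84.9
grasp_force: 3.8
t 8.425 tcp fence [-111.6    1. ] 7.3 F [-7.3 -0.3 -0.8] j [-0.27  0.79  0.42  2.17 -0.93  0.38 -0.49]
target world [552.2 -59.9] shift [ 5.6  1.  -0.7] turn [-0.032 -0.001 -0.005]
side die fence [-55.7 -15.3] world [604.2 -67.4] [ 98.4 110.5] ang 0.4 z 50.9
```

```bash
python3 -m pendant '[[1,0,0,0,0,0,85],[2,0,0,0,0,0,85],[3,0,0,0,0,0,85],[4,0,0,0,0,0,85],[4,0,0,0,0,0,85]]'; python3 -m pendant '[[1,0,0,0,0,0,85],[1.5,0,0,0,0,0,85],[2,0,0,0,0,0,85],[2,0,0,0,0,0,85]]'
```

```text
t: 9.1
tcp_pos: [550.7, -59.0, 7.3]
tool_rot: [-3.136, -0.0, 0.149]
contact_force: [-6.8, -1.2, -0.1]
grip_width: 85.0
grasp_force: 3.3
t: 9.6
tcp_pos: [552.6, -58.8, 7.3]
tool_rot: [-3.136, -0.0, 0.149]
contact_force: [-7.5, -1.4, -1.2]
grip_width: 85.1
grasp_force: 3.5
```

```bash
for i in 1; do python3 -m pendant '[[1,0,0,0,0,0,85],[2,0,0,0,0,0,85],[3,0,0,0,0,0,85],[3,0,0,0,0,0,85]]'; done
```

```text
t: 10.1
tcp_pos: [553.1, -58.6, 7.3]
tool_rot: [-3.135, 0.003, 0.149]
contact_force: [-14.2, -0.7, 5.7]
grip_width: 84.9
grasp_force: 7.2
```

Contact with the fence: the force has risen and the tool has stalled. I'll press a little more, then back off and clear up to check from above.

```bash
python3 -m pendant '[[1,0,0,0,0,0,85],[2,0,0,0,0,0,85],[3,0,0,0,0,0,85],[3,0,0,0,0,0,85]]'; python3 -m pendant '[[-5,0,0,0,0,0,85],[-12,0,0,0,0,0,85],[-25,0,0,0,0,0,85],[-40,0,0,0,0,0,85],[-40,0,0,0,0,0,85]]'; python3 -m pendant '[[0,0,-30,0,0,0,85],[0,0,-70,0,0,0,85],[0,0,-120,0,0,0,85],[0,0,-160,0,0,0,85],[0,0,-160,0,0,0,85]]'; python3 -m pendant '[[0,-60,0,0,0,0,85],[0,-120,0,0,0,0,85],[0,-180,0,0,0,0,85],[0,-240,0,0,0,0,85],[0,-280,0,0,0,0,85]]'
python3 - <<'E'
from h import *
for n in("top","side"):
    p=look((608,-52),n); w=cloud(p); f=p['frame'].astype(int)
    m=(np.hypot(w[...,0]-657,w[...,1]+44)<140)&(abs(w[...,2]-28)<3)
    n_,l,st,_=cv2.connectedComponentsWithStats(m.astype(np.uint8)); m=l==1+np.argmax(st[1:,4])
    c,wh,a=rect(w[m][:,:2]); print('fence',c.round(1),np.round(wh,1),round(a,1))
    if n=="top": cv2.imwrite("pics/c.png",cv2.resize(p['frame'][130:280,270:470,::-1],None,fx=4,fy=4,interpolation=2))
E
```

```text
t: 10.6
tcp_pos: [553.1, -58.4, 7.3]
tool_rot: [-3.134, 0.007, 0.148]
contact_force: [-23.3, -2.6, 12.4]
grip_width: 85.3
grasp_force: 11.8
t: 11.22
tcp_pos: [520.2, -64.6, 7.7]
tool_rot: [-3.137, -0.004, 0.149]
contact_force: [1.1, -0.8, -0.4]
grip_width: 84.7
grasp_force: 0.0
t: 11.85
tcp_pos: [522.7, -65.0, 170.0]
tool_rot: [-3.138, -0.009, 0.15]
contact_force: [-0.1, -0.8, -0.7]
grip_width: 85.1
grasp_force: 0.0
t: 12.48
tcp_pos: [478.1, 215.0, 167.6]
tool_rot: [-3.138, -0.003, 0.153]
contact_force: [-0.6, -0.7, 1.0]
grip_width: 85.0
grasp_force: 0.0
top die fence [-45.7  -7.5] world [612.9 -58.3] [ 97.  130.7] ang -0.6 z 50.3
fence [651.6  39.9] [13.1 68. ] 7.9
side die fence [-50.4  -4.1] world [607.8 -55.6] [101.7 133.7] ang -0.3 z 51.0
fence [ 666.1 -132.9] [47.8 55.3] 18.9
```

View pics/c.png

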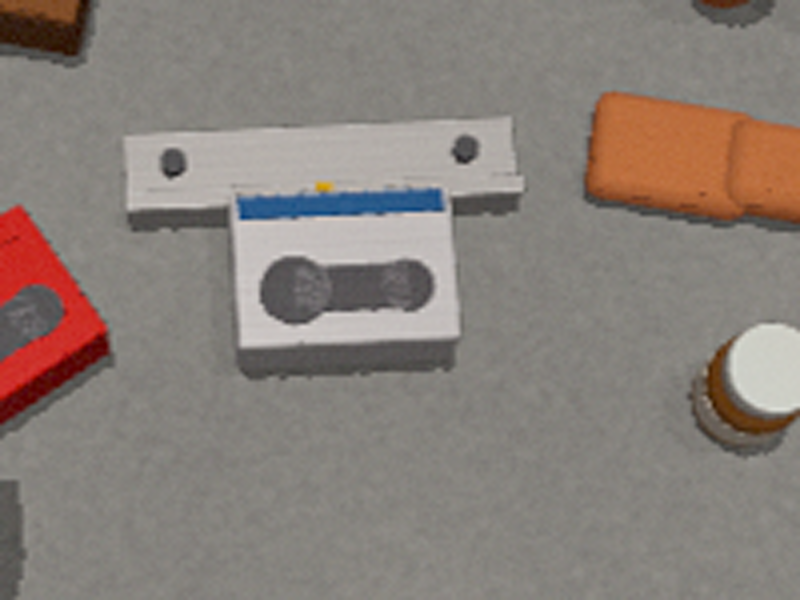

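The crop shows the blue face flush along the fence, with the band at (237–445, 205) and the mark at (323,187). The block is within about 8 mm of centre and 0.5° of square, and the robot is clear.

```bash
python3 -c "
from bench import workorder
print(workorder.job_done())"
```

```text
the job is handed in; nothing more can be done
None
```

The die block stands flush against the fence, within about 1° of square and 4–8 mm off the yellow mark, with the fingers clear; I handed the job in at about 12.5 s, and the hand-in call returned no verdict.

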